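Load a flange into the deburring fixture and lock it with the cam lever

ROBOT

A 6-joint arm with a two-finger parallel gripper is mounted at the origin on a cart in front of the work surface, level with it; the furniture and walls round the work are solid. World frame = base frame: x ahead of the robot, y to its left, z up, the work surface at z = 0. Lengths are in mm, angles in rad, forces in N, time in s.
With the tool pointing down it reaches from about 300 to 850 mm from the base axis. Payload 4.2 kg.
Tool frame: the origin (TCP) lies where the fingers leave the gripper's body, on its centre line; the fingertips stand 78 mm ahead of it and the grasp point (between the pads) lies 60 mm ahead of it; z points along the fingers, y is the line along which they close (so a half turn about z gives the same grasp; the last joint's range is limited). The gripper opens to 91 mm and grips with 3 to 60 N. Pads are 32 mm wide; open, the fingers measure 118 mm over their backs; the gripper's body (76 mm by 178 mm) begins 60 mm behind the grasp point.
Start: joints at [1.265, 0.32, 1.565, -0, 1.257, -0.02], TCP at [162.107, 551.685, 292.276] pointing down, gripper open.
Joint ranges: [-3.11, 3.11], [-0.84, 2.01], [0.21, 2.61], [-1.34, 4.49], [0.05, 2.63], [-2.56, 2.56]. Speed limits (rad/s): [2.57, 2.57, 3.14, 3.14, 3.14, 3.14].

INTERFACE

Orientations are given as a unit quaternion [x, y, z, w].
In Python, from bench import readout, optics, close_job gives the robot as it stands.
- The arm moves only by the tool apply_moves, never from a script. Its argument "rows" is a list of rows, each a list of 5 numbers: the shift along the tool's x, y, z in m, then the turn about the tool's z in degrees, then the closure, from -1 (fully open) to 1 (shut). In form: [[tx, ty, tz, roll, grip], ...]. A call has 1 to 20 rows; each row is the pose to reach, as a shift and turn from the pose commanded when the call began, along the tool's axes at that moment; what a row does not reach only later rows make up. A row lasts 1/10 s, in which the tool goes at most 50 mm and 8.59 degrees, less where a joint would pass 70% of its speed; a pose out of reach is approached as far as the arm can. A call with a gripper value outside its range is refused whole. The fingers move at their own pace and stop on an object; "grip_force" is the grip in N (left out, the last holds). Time passes only in rows, so rows that repeat a pose let the fingers close. It gives the time, the measured TCP pose, the force, the opening and the grip force at its end, in the units of the state.
- readout.get_state(): the state, without advancing time (a new reading comes with each control period).
- optics.capture(name): name is "side" or "top"; returns the picture (420x560x3 uint8, red, green, blue); there is no depth.
- optics.get_calibration(name): a dict with "fov_y" (degrees; the focal length in pixels is half the picture's height over the tangent of half this angle, whatever the lens; pixels are square), "cx", "cy" (the principal point, pixels), "dist" ([k1, k2, p1, p2, k3] as OpenCV has them; the pictures are not rectified), "xyz" and "rotation" of the camera in the world. Camera axes: x right, y down, z forward; pixel columns grow to the right and rows downward; lengths in mm; the calibration is good to about 2 mm. A picture is of the moment at which its call begins. get_calibration takes no time and is no camera call.
- close_job(): hands the job in; it is judged then, once.
The state is a dict: "time_s": time; "joints": joint angles; "qd": joint speeds; "tau": joint torques, N m; "position": TCP position; "tool_rot": TCP orientation; "force": force on the tool from outside, world axes, zero at the start; "ft_torque": the same for the moment, N m; "width": finger opening in mm; "gripper_force": force on a finger pad.
Only numpy, scipy, OpenCV 4.12 (cv2) and the standard library are available. Lean on these libraries where they do the work, as an engineer would, in place of code of your own. Each camera call takes 0.05 s, during which the arm holds its last target. There are 200 camera calls.

TASK

Pick up the loose machined flange that stands on the bench, lay it gently, flat, lip side up, into the open nest of the holding fixture and let go of it. Then push the red cam lever round through its quarter turn until it comes up fully against its stop, so that the jaw locks the flange against the two locating pads; feel for the stop and do not force the lever. Leave the other things on the bench where they are.

Things in the scene. Friction and masses are not known exactly. Their poses are not given: they have to be found in the camera images.
- flange: the one loose light-alloy flange in front of the black crate, 0.5 kg, 40 mm high: round barrel 106 mm across up to 29.5 mm, then a lip 132 mm across; 80 mm bore right through. Origin: centre of underside, z up; any yaw is the same. Its ring wall at the lip, 41 to 66 mm from the centre, can be gripped from above with one finger in the bore.
- fixture: holding fixture fixed to the bench; steel plate 144 (x) by 226 mm (y -144 to +82), top at z = 15 mm. Origin at bench height under the nest's centre, z up. Two dark steel locating pads stand at 45 and 135 degrees from +x, faces 52.5 mm from the origin, tops at z = 35 mm, under the flange's lip; the jaw is on the -y side. Fingers have clear room beside the flange at its +x and -x sides.
- nest (a point): point on the plate top (fixture x 0, y 0, z 15 mm) where the centre of the flange's underside comes when clamped. With the lever open, lay the flange with its centre 4 to 5 mm short of it, at fixture y = -4.5 mm (about 3 mm of play each way between pads and jaw); the jaw then pushes it home against both pads. Axes as the fixture's.
- cam_lever: cam lever with red handle on the vertical post of the jaw guide (fixture x 0, y -106). Origin on the post's axis, 41 mm above the bench; x axis along the handle, z up. Open it points to the fixture's right front (-x, -y); it closes counter-clockwise from above (+z) and stays where it is left. At the start it stands 0 to 9 degrees from its open end.
- handle (a point): middle of the pushing part of the red handle: 80 mm from the axis, 109 mm above the bench. Round bar 17 mm thick, from 36 to 101 mm out. It swings 90 degrees to a firm, slightly springy stop, but the handle may be indexed up to 7 degrees either way on its serrated hub, so feel for it. Turning takes 3 to 8 N here, more near the end; a clear rise above that is the stop; 25 N is forcing it.
- jaw: V jaw with two brass faces (30 mm long, z = 16 to 33 mm, at 240 and 300 degrees from fixture +x, 52 mm from its origin), sliding to the fixture's +y as the lever closes. Origin on the plate top on the V's axis: fixture y = -10.5 mm with the lever at its open end. It is sprung and gives by some 3 mm when it has pressed the flange home.
- jaw_mark (a point): point on the slide inside the jaw guide that the cam drives (not visible): fixture y = -94 mm with the lever at its open end, moving 14 mm to y = -80 mm in proportion to the lever's quarter turn; there when the lever is on its stop. Too little travel to judge the last degrees by its noisy reading.
- deburr_tool: bystander: deburring tool with an orange grip, 142 mm, lying between the flange and the crate; leave it
- plug_gauge: bystander: steel plug gauge, 112 mm, lying at the left near the black crate; leave it
- oiler: bystander: white oil bottle with a red spout, 157 mm tall, standing behind the tape at the right; leave it
- tape_roll: bystander: roll of tape, 104 mm, lying flat beyond the lever; leave it
- torch: bystander: black torch, 126 mm, lying at the left end of the bench; leave it
- caliper: bystander: digital caliper, 236 mm, lying at the right beyond the grey parts case; leave it
- hexkey: bystander: black hex key, 92 mm, lying at the right beside the caliper; leave it
- chip_brush: bystander: green brush, 85 mm, lying at the far right; leave it

How it is judged:
By the outcome, as a careful person would: the job done as asked, in the order asked, and still so for the second after the job is handed in, with the robot touching nothing.
It also fails if it takes over 67 s, if anything falls off the work surface, if the arm or the gripper's body presses on something with over 40 N, if the wrist force passes 120 N, or if a joint passes its speed limit or range.

## Working session

There is one attempt and no reset: what is moved stays moved. The work goes in short steps, Python scripts to look and compute and a tool call to move; the robot and the scene stay as the last step left them, time stands still between calls to the robot, and variables do not carry over. Pictures are saved under pics/ and viewed, at most 10 in all, crops included, and the job is handed in when it is done.

Besides the shell and the picture viewer there is one more tool, called after "Request:" as name(argument=value, ...), one argument or row to a line, values as JSON. apply_moves: Moves the arm, as the interface text tells. Its arguments: {"type":"object","properties":{"rows":{"type":"array","items":{"type":"array","items":{"type":"number"}}},"grip_force":{"type":"number"}},"required":["rows"]}

```bash
mkdir -p pics
python3 - <<'E'
from bench import readout, optics
import cv2
print(readout.get_state())
for n in("side","top"):
    print(n,optics.get_calibration(n)); cv2.imwrite(f"pics/{n}0.png",optics.capture(n)[...,::-1])
E
```

```text
{'time_s': 0.0, 'joints': array([ 1.26502011e+00,  3.20294571e-01,  1.56567666e+00, -3.64729668e-05,
        1.25738416e+00, -1.99941665e-02]), 'qd': array([ 0.00063649,  0.00073695, -0.00114065,  0.00018746, -0.00078513,
       -0.00055969]), 'tau': array([-2.43325470e-03, -4.12443209e+01, -2.31972849e+01,  7.23168603e-02,
        4.58345760e-02, -1.32565829e-04]), 'position': array([161.9917766 , 551.32947913, 291.41954333]), 'tool_rot': array([ 1.42399629e-01,  9.89808855e-01, -8.72512507e-04, -1.25813921e-04]), 'force': array([-0.42469172,  0.49224987, -0.0821229 ]), 'ft_torque': array([0.01641324, 0.01533504, 0.00993762]), 'gripper_force': 0.0, 'width': 91.28167509108454}
side {'fov_y': 42.594343760264664, 'cx': 280.81355217057916, 'cy': 208.86739325236968, 'dist': array([-0.02954154,  0.        ,  0.        ,  0.        ,  0.        ]), 'xyz': array([ 589.92744682, 1212.14878357, 1020.90370323]), 'rotation': array([ 4.78237305e-03,  8.95096674e-01, -4.45846169e-01,  5.16220414e-04])}
top {'fov_y': 50.829724483562664, 'cx': 281.83049374217313, 'cy': 211.49070324104926, 'dist': array([0.02525633, 0.        , 0.        , 0.        , 0.        ]), 'xyz': array([ 385.23116325,    4.38003961, 1380.10102692]), 'rotation': array([ 0.71489986, -0.69492787,  0.05550145, -0.05397262])}
```

View pics/top0.png

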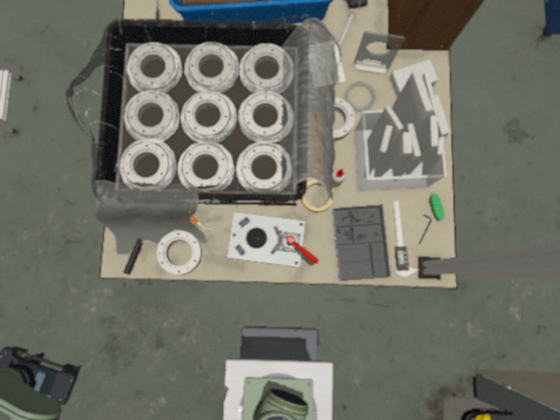

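View pics/side0.png

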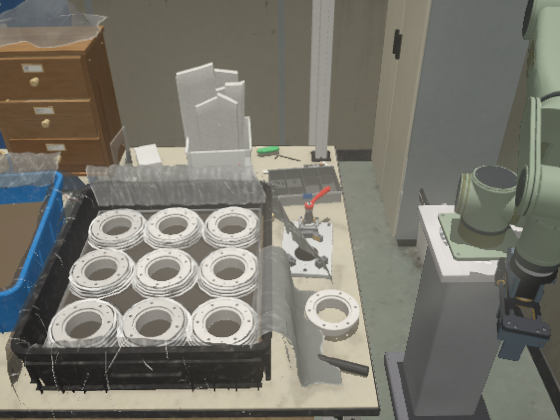

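The top view shows the flange at (179,253), the fixture at (267,240) with its nest hole at (257,238), and the red lever running from (290,240) to (317,262). In the side view the flange is at (332,312), the fixture at (308,248) and the handle at (320,194). I'll enlarge both.

```bash
cat > h.py <<'E'
import numpy as np, cv2
from scipy.spatial.transform import Rotation as R
from bench import optics, readout
def cam(n):
    c=optics.get_calibration(n); f=210/np.tan(np.radians(c['fov_y']/2))
    return np.array([[f,0,c['cx']],[0,f,c['cy']],[0,0,1]]),c['dist'],R.from_quat(c['rotation']).as_matrix(),c['xyz']
def onplane(n,uv,z):
    K,d,M,t=cam(n); p=cv2.undistortPoints(np.array(uv,float).reshape(-1,1,2),K,d)[:,0]
    r=np.c_[p,np.ones(len(p))]@M.T
    return t+r*((z-t[2])/r[:,2])[:,None]
def proj(n,P):
    K,d,M,t=cam(n); q=(np.array(P,float).reshape(-1,3)-t)@M
    return cv2.projectPoints(q,np.zeros(3),np.zeros(3),K,d)[0][:,0]
def tri(ua,ub):  # top, side pixels -> nearest point and miss
    o=[];D=[]
    for n,u in(("top",ua),("side",ub)):
        t=cam(n)[3];r=onplane(n,u,0)[0]-t;o.append(t);D.append(r/np.linalg.norm(r))
    s=np.linalg.lstsq(np.c_[D[0],-D[1]],o[1]-o[0],rcond=None)[0]
    a,b=o[0]+s[0]*D[0],o[1]+s[1]*D[1]
    return (a+b)/2,np.linalg.norm(a-b)
E
python3 - <<'E'
from h import *
a=cv2.imread("pics/top0.png")[195:290,140:330]; b=cv2.imread("pics/side0.png")[175:345,240:400]
a=cv2.resize(a,None,fx=4.2,fy=4.2,interpolation=cv2.INTER_CUBIC);b=cv2.resize(b,None,fx=3.5,fy=3.5,interpolation=cv2.INTER_CUBIC)
cv2.imwrite("pics/top0c.png",a);cv2.imwrite("pics/side0c.png",b)
print(onplane("top",[[179,253]],40),onplane("side",[[332,308]],40))
print(onplane("top",[[257,238]],15),onplane("side",[[306,252]],15), proj("top",[[0,0,0],[300,0,0]]))
E
```

```text
[[459.02438524 310.97161239  40.        ]] [[463.30851163 314.43692114  40.        ]]
[[513.28228549  78.93982581  15.        ]] [[515.41114276  81.11119938  15.        ]] [[277.60731566 413.69985201]
 [280.51994532 308.89851461]]
```

View pics/top0c.png

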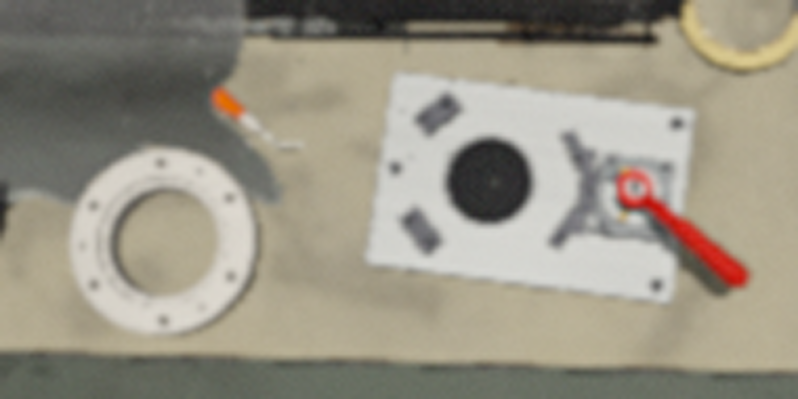

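View pics/side0c.png

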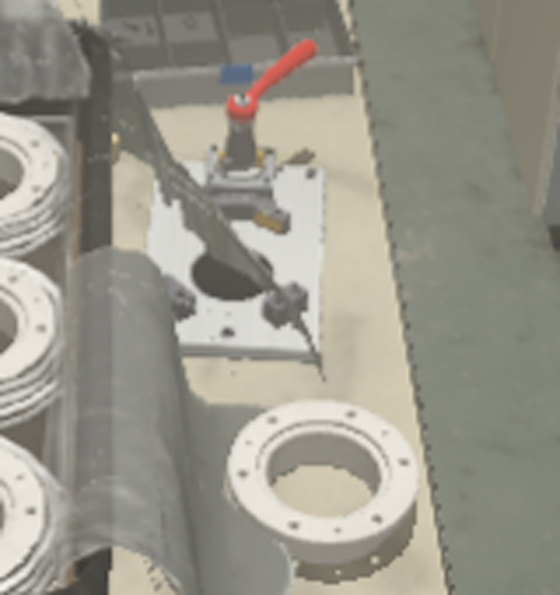

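The top crop shows, in crop pixels, the flange centred at (163,241), the plate with corners near (398,73), (694,108), (672,300) and (368,265), two pads, the jaw, and the lever hub at (634,188) with its tip at (737,274). The side crop agrees, apart from a dark film sliver across the fixture that the top view doesn't show. Next I'll measure all of these.

```bash
cat > m.py <<'E'
from h import *
t=cv2.imread("pics/top0.png"); s=cv2.imread("pics/side0.png")
def red(im):
    h=cv2.cvtColor(im,cv2.COLOR_BGR2HSV); return (((h[...,0]<7)|(h[...,0]>173))&(h[...,1]>150)&(h[...,2]>100)).astype('u1')
def big(m,roi):
    z=np.zeros_like(m); x0,x1,y0,y1=roi; z[y0:y1,x0:x1]=m[y0:y1,x0:x1]
    c,_=cv2.findContours(z,cv2.RETR_EXTERNAL,cv2.CHAIN_APPROX_NONE); return max(c,key=cv2.contourArea)
# threshold on 8x upscaled rois gives subpixel borders
def up(im,roi,f):
    x0,x1,y0,y1=roi; a=cv2.resize(im[y0:y1,x0:x1],None,fx=8,fy=8,interpolation=cv2.INTER_CUBIC)
    m=f(a); m=cv2.morphologyEx(m,cv2.MORPH_OPEN,np.ones((9,9)))
    c,_=cv2.findContours(m,cv2.RETR_EXTERNAL,cv2.CHAIN_APPROX_NONE); c=max(c,key=cv2.contourArea)[:,0].astype(float)
    return (c+.5)/8-.5+[x0,y0]
def light(a):
    h=cv2.cvtColor(a,cv2.COLOR_BGR2HSV); return ((h[...,2]>188)&(h[...,1]<38)).astype('u1')
if __name__=="__main__":
    for n,im,roi in(("top",t,(150,210,222,282)),("side",s,(298,366,280,345))):
        c=up(im,roi,light); P=onplane(n,c,40)[:,:2].astype('f4')
        print("flange",n,cv2.fitEllipse(P),cv2.minEnclosingCircle(P))
    c=up(t,(222,312,208,270),light); P=onplane("top",c,15)[:,:2].astype('f4'); print("plate",cv2.minAreaRect(cv2.convexHull(P)))
    c=up(t,(280,325,230,270),red); P=onplane("top",c,109)[:,:2].astype('f4')
    print("lever",cv2.minAreaRect(P),cv2.minAreaRect(c.astype('f4')))
    for d in (0.4,.6,.7,.8,.85,.9,.95):
        t0=cam("side")[3]; g=onplane("side",[[331,281],[300,232]],0); q=t0+(g-t0)*d
        print(d,q.round(),proj("top",q).round())
E
python3 m.py
```

```text
flange top ((461.71142578125, 314.33270263671875), (129.51144409179688, 131.01705932617188), 46.35651397705078) ((461.4596252441406, 314.69403076171875), 66.4323959350586)
flange side ((462.3648681640625, 305.5157470703125), (129.43548583984375, 158.8002166748047), 179.1355743408203) ((463.0768127441406, 297.6360778808594), 84.17587280273438)
plate ((511.786865234375, 50.98686981201172), (227.37123107910156, 144.74267578125), 84.17157745361328)
lever ((471.75799560546875, -58.4684944152832), (103.23906707763672, 17.723352432250977), 53.789085388183594) ((302.6882629394531, 250.71067810058594), (36.12704849243164, 6.1566267013549805), 37.77100372314453)
0.4 [[535. 800. 613.]
 [565. 717. 613.]] [[-179.  181.]
 [-126.  166.]]
0.6 [[508. 594. 408.]
 [553. 470. 408.]] [[ 13. 217.]
 [ 72. 199.]]
0.7 [[494. 491. 306.]
 [547. 346. 306.]] [[ 81. 230.]
 [142. 210.]]
0.8 [[480. 388. 204.]
 [540. 222. 204.]] [[137. 240.]
 [200. 220.]]
0.85 [[473. 336. 153.]
 [537. 160. 153.]] [[161. 245.]
 [226. 224.]]
0.9 [[466. 285. 102.]
 [534.  98. 102.]] [[183. 249.]
 [249. 228.]]
0.95 [[460. 233.  51.]
 [531.  37.  51.]] [[204. 253.]
 [271. 231.]]
```

Flange centre (461.7, 314.4): the measured lip is 130-131 mm across against 132 given, and the side view agrees. Plate 227x145 mm against 226x144, yaw -5.8°, so the nest is at (514.9, 81.9). Next I'll move above the flange's near wall with tool y along fixture x.

Request:
apply_moves(
  rows=[
    [-0.045,-0.023,0.01,8,-1],
    [-0.09,-0.046,0.02,16,-1],
    [-0.135,-0.069,0.04,24,-1],
    [-0.18,-0.092,0.05,32,-1],
    [-0.225,-0.115,0.06,40,-1],
    [-0.27,-0.138,0.08,48,-1],
    [-0.304,-0.152,0.1,56,-1],
    [-0.304,-0.152,0.12,64,-1],
    [-0.304,-0.152,0.12,72,-1],
    [-0.304,-0.152,0.12,79.4,-1],
    [-0.304,-0.152,0.12,79.4,-1],
    [-0.304,-0.152,0.12,79.4,-1],
    [-0.304,-0.152,0.12,79.4,-1],
  ],
)

```text
time_s: 1.4
position: [410.8, 320.3, 172.3]
tool_rot: [0.741, 0.671, 0.0, -0.0]
force: [0.3, -0.7, 0.7]
width: 91.3
gripper_force: 0.0
```

Request:
apply_moves(
  rows=[
    [0,0,0.03,0,-1],
    [0,0,0.055,0,-1],
    [0,0,0.07,0,-1],
    [0,0,0.08,0,-1],
    [0,0,0.08,0,-1],
    [0,0,0.08,0,-1],
  ],
)

```text
time_s: 2.0
position: [411.2, 320.5, 92.8]
tool_rot: [0.742, 0.671, 0.001, 0.0]
force: [0.4, 1.0, 1.2]
width: 91.2
gripper_force: 0.0
```

Request:
apply_moves(
  rows=[
    [0,0,0,0,0.1],
    [0,0,0,0,0.3],
    [0,0,0,0,0.5],
    [0,0,0,0,0.7],
    [0,0,0,0,0.9],
    [0,0,0,0,1],
    [0,0,0,0,1],
    [0,0,0,0,1],
    [0,0,0,0,1],
    [0,0,0,0,1],
  ],
  grip_force=35,
)

```text
time_s: 3.0
position: [411.1, 320.0, 92.3]
tool_rot: [0.742, 0.671, 0.0, 0.0]
force: [1.4, -1.8, 0.6]
width: 26.1
gripper_force: 33.6
```

Request:
apply_moves(
  rows=[
    [0,0,-0.01,0,1],
    [0,0,-0.03,0,1],
    [0,0,-0.06,0,1],
    [0,0,-0.1,0,1],
    [0,0,-0.13,0,1],
    [0,0,-0.13,0,1],
    [0,0,-0.13,0,1],
  ],
)

```text
time_s: 3.7
position: [410.2, 319.8, 221.9]
tool_rot: [0.742, 0.671, -0.001, -0.0]
force: [-0.6, 0.4, -5.6]
width: 25.5
gripper_force: 35.4
```

Run:
```python
from h import *
s=readout.get_state(); print(s['position'],s['force'],s['width'],s['joints'])
a=optics.capture("top")[...,::-1]; b=optics.capture("side")[...,::-1]
cv2.imwrite("pics/top1.png",a);cv2.imwrite("pics/side1.png",b)
m=np.hstack([cv2.resize(a[190:320,120:330],None,fx=1.9,fy=1.9),cv2.resize(b[150:280+0,240:440],None,fx=1.9,fy=1.9)])
m2=cv2.resize(b[180:380,230:430],None,fx=2,fy=2); m2=m2[:]
H=max(m.shape[0],m2.shape[0]); o=np.zeros((H,399+400,3),'u1'); o[:247,:399]=m[:,:399]; o[:400,399:]=m2
cv2.imwrite("pics/c1.png",o)
```

```text
[410.18755389 319.78586893 221.93170659] [-0.60754122  0.4478018  -5.55039524] 25.496711470072622 [6.39866443e-01 2.91527452e-01 1.79574642e+00 4.74256275e-04
 1.05538211e+00 7.40469501e-01]
```

View pics/c1.png

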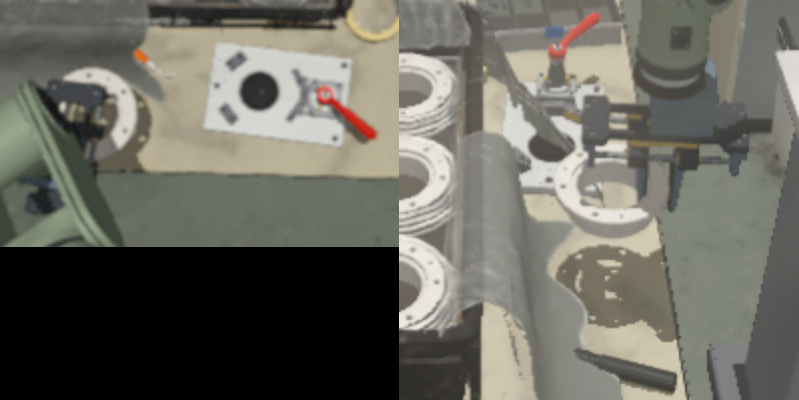

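The flange is held level. In the top crop the fixture is clear and nothing hangs over it. In the side crop the dark sliver passes behind the held flange. I'll carry it over the nest, staying toward the robot first.

Request:
apply_moves(
  rows=[
    [-0.012,0,0,0,1],
    [-0.035,0,0,0,1],
    [-0.06,0,0,0,1],
    [-0.085,0,0,0,1],
    [-0.11,0.005,0,0,1],
    [-0.135,0.015,0,0,1],
    [-0.16,0.025,0,0,1],
    [-0.185,0.035,0,0,1],
    [-0.205,0.05,0,0,1],
    [-0.22,0.063,0,0,1],
    [-0.229,0.072,0,0,1],
    [-0.231,0.075,0,0,1],
    [-0.231,0.075,0,0,1],
    [-0.231,0.075,0,0,1],
  ],
)

```text
time_s: 5.2
position: [461.7, 83.2, 221.9]
tool_rot: [0.742, 0.671, -0.0, -0.001]
force: [0.4, 0.7, -4.1]
width: 25.6
gripper_force: 35.8
```

Request:
apply_moves(
  rows=[
    [0,0,0.01,0,1],
    [0,0,0.03,0,1],
    [0,0,0.05,0,1],
    [0,0,0.06,0,1],
    [0,0,0.06,0,1],
    [0,0,0.06,0,1],
  ],
)

```text
time_s: 5.8
position: [462.6, 83.1, 162.5]
tool_rot: [0.742, 0.671, 0.0, 0.0]
force: [-0.0, -0.1, -3.3]
width: 25.7
gripper_force: 35.8
```

Run:
```python
from h import *
s=readout.get_state(); print(s['position'],s['force'],s['width'],s['tool_rot'])
a=optics.capture("top")[...,::-1]; b=optics.capture("side")[...,::-1]
cv2.imwrite("pics/top2.png",a);cv2.imwrite("pics/side2.png",b)
o=np.hstack([cv2.resize(a[200:300,220:330],None,fx=3.6,fy=3.6,interpolation=2),cv2.resize(b[180:280,260:370],None,fx=3.6,fy=3.6,interpolation=2)])
cv2.imwrite("pics/c2.png",o)
```

```text
[462.56402489  83.09273443 162.46074632] [-0.00416739 -0.05663303 -3.28688652] 25.657695853836454 [7.41663887e-01 6.70771646e-01 2.62147879e-04 9.75667170e-05]
```

View pics/c2.png

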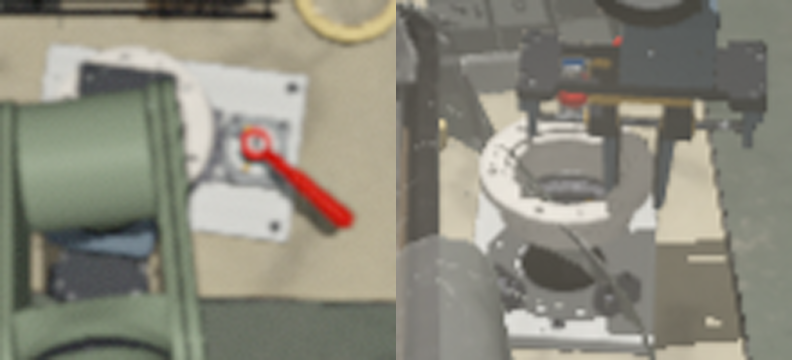

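The top crop shows the flange over the nest, with the lip's right edge at (212,130) clear of the lever. The side crop shows it level above the pads, and the film lies nearer the camera, untouched. Before lowering, one check of the nest position from the plate's dark bore in the first picture.

Run:
```python
from m import *
dark=lambda a:(a.max(2)<105).astype('u1')
c=up(t,(242,270,224,252),dark); P=onplane("top",c,15)[:,:2].astype('f4'); print(cv2.fitEllipse(P))
l=up(t,(222,312,208,270),light); Q=onplane("top",l,15)[:,:2]
y=np.array([.1016,.9948]);x=np.array([.9948,-.1016]); n=np.array([514.9,81.9]); f=(Q-n)@np.c_[x,y]
# plate edges in the fixture frame: medians away from corners
print([np.median(f[(abs(f[:,1])<60)&(f[:,0]*k>50),0]) for k in(1,-1)],[np.median(f[(abs(f[:,0])<50)&(k*(f[:,1]+31)>90),1]) for k in(1,-1)])
for z in(95,109): # handle tip region red contour
    pass
print(onplane("top",[[140+737/4.2,195+274/4.2],[140+634/4.2,195+188/4.2]],109))
```

```text
((514.5958251953125, 82.05482482910156), (60.82267379760742, 60.900516510009766), 62.51372146606445)
[np.float64(70.60394635702141), np.float64(-70.73281499875225)] [np.float64(80.11816510902618), np.float64(-139.02243116904407)]
[[445.47525112 -95.76316114 109.        ]
 [502.15051304 -24.16763109 109.        ]]
```

Request:
apply_moves(
  rows=[
    [0,-0.001,0.01,0,1],
    [0,-0.001,0.025,0,1],
    [0,-0.001,0.037,0,1],
    [0,-0.001,0.044,0,1],
    [0,-0.001,0.047,0,1],
    [0,-0.001,0.049,0,1],
    [0,-0.001,0.05,0,1],
    [0,-0.001,0.05,0,1],
  ],
)

```text
time_s: 6.7
position: [461.5, 82.9, 112.5]
tool_rot: [0.742, 0.671, 0.0, 0.0]
force: [-0.8, 0.3, -3.8]
width: 25.6
gripper_force: 35.8
```

Request:
apply_moves(
  rows=[
    [0,0,0.001,0,1],
    [0,0,0.002,0,1],
    [0,0,0.003,0,1],
    [0,0,0.004,0,1],
    [0,0,0.004,0,1],
    [0,0,0.004,0,1],
  ],
)

```text
time_s: 7.3
position: [461.2, 82.9, 108.4]
tool_rot: [0.742, 0.671, 0.0, -0.0]
force: [-2.5, -0.6, -1.7]
width: 25.1
gripper_force: 35.8
```

Request:
apply_moves(
  rows=[
    [0,0,0.0005,0,1],
    [0,0,0.001,0,1],
    [0,0,0.001,0,1],
    [0,0,0.001,0,1],
  ],
)

```text
time_s: 7.7
position: [461.1, 82.8, 107.4]
tool_rot: [0.742, 0.671, -0.0, -0.0]
force: [-4.5, -0.3, 1.9]
width: 25.7
gripper_force: 35.9
```

The flange touches at the expected height (TCP 107.4 against 107.3) with a light force. Releasing it.

Request:
apply_moves(
  rows=[
    [0,0,0,0,1],
    [0,0,0,0,1],
    [0,0,0,0,1],
  ],
  grip_force=5,
)

```text
time_s: 8.0
position: [461.3, 82.9, 107.3]
tool_rot: [0.742, 0.671, 0.0, -0.0]
force: [-2.9, 0.2, 1.0]
width: 26.6
gripper_force: 5.5
```

Request:
apply_moves(
  rows=[
    [0,0,0,0,0.35],
    [0,0,0,0,0.2],
    [0,0,0,0,0],
    [0,0,0,0,-0.3],
    [0,0,0,0,-0.5],
    [0,0,0,0,-0.5],
    [0,0,0,0,-0.5],
  ],
)

```text
time_s: 8.7
position: [461.4, 82.9, 107.2]
tool_rot: [0.742, 0.671, 0.0, 0.0]
force: [0.3, -0.4, 0.1]
width: 68.2
gripper_force: 0.0
```

Request:
apply_moves(
  rows=[
    [0,0,-0.01,0,-0.5],
    [0,0,-0.03,0,-0.5],
    [0,0,-0.06,0,-0.5],
    [0,0,-0.1,0,-0.5],
    [0,0,-0.14,0,1],
    [0,-0.04,-0.14,0,1],
    [0,-0.08,-0.14,0,1],
    [0,-0.12,-0.14,0,1],
    [0,-0.12,-0.14,0,1],
    [0,-0.12,-0.14,0,1],
  ],
)

```text
time_s: 9.7
position: [341.7, 95.1, 248.2]
tool_rot: [0.742, 0.671, 0.001, 0.001]
force: [0.9, 0.8, 0.2]
width: 22.5
gripper_force: 0.0
```

Run:
```python
from m import *
s=readout.get_state(); print(s['position'],s['force'],s['width'],s['time_s'])
a=optics.capture("top")[...,::-1]; b=optics.capture("side")[...,::-1]
cv2.imwrite("pics/top3.png",a);cv2.imwrite("pics/side3.png",b)
o=np.hstack([cv2.resize(a[200:300,220:330],None,fx=3.6,fy=3.6,interpolation=2),cv2.resize(b[180:280,260:370],None,fx=3.6,fy=3.6,interpolation=2)])
cv2.imwrite("pics/c3.png",o)
for n,im,roi in(("top",a,(280,325,230,270)),("side",b,(305,335,180,215))):
    c=up(im,roi,red).astype('f4'); print(n,cv2.minAreaRect(c),cv2.boxPoints(cv2.minAreaRect(c)).round(1).tolist())
```

```text
[341.73300407  95.0583776  248.15914819] [0.92963956 0.7771771  0.24111117] 22.45300392400355 9.7
top ((302.65948486328125, 250.7267608642578), (36.1075439453125, 6.147884368896484), 37.66888427734375) [[286.5, 242.10000610351562], [290.20001220703125, 237.3000030517578], [318.79998779296875, 259.29998779296875], [315.1000061035156, 264.20001220703125]]
side ((323.8566589355469, 190.30374145507812), (2.8352811336517334, 11.707868576049805), 57.35536193847656) [[318.20001220703125, 192.3000030517578], [328.0, 186.0], [329.6000061035156, 188.3000030517578], [319.70001220703125, 194.6999969482422]]
```

View pics/c3.png

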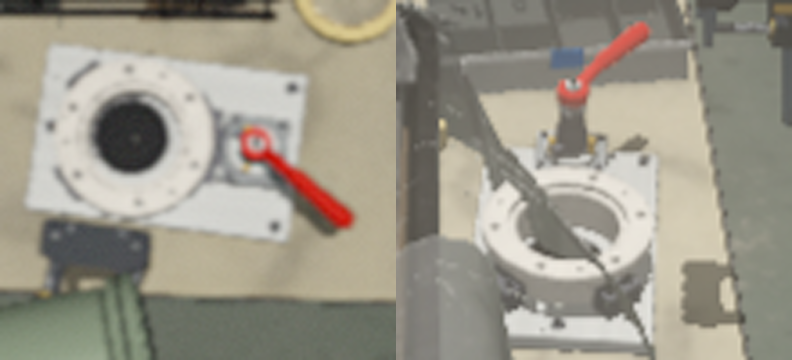

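The flange sits flat in the nest, centred at about (136,136) in the top crop, with the lever untouched: hub (257,143), tip (345,218). Next is the pushing arc for the lever.

```bash
cat > arc.py <<'E'
from h import *
A=np.array([503.9,-23.4]); rad=np.radians
def yaw(q): y=R.from_quat(q).as_matrix()[:,1]; return np.degrees(np.arctan2(y[1],y[0]))
def pose(th,gap=0,r=80):
    u=np.array([np.cos(rad(th)),np.sin(rad(th))]); t=np.array([-u[1],u[0]]); return A+r*u-(22+gap)*t
def rows(ths,frm,z=None,gap=0):  # frm=(pos,yaw) commanded pose at call start
    p,w=frm; ty=np.array([np.cos(rad(w)),np.sin(rad(w))]); tx=np.array([-ty[1],ty[0]])
    for th in ths:
        d=pose(th,gap)-p[:2]; print(th,[round(d@tx/1e3,4),round(d@ty/1e3,4),round((p[2]-z)/1e3,4) if z else 0,round(-((th-270-w+180)%360-180),1)])
E
python3 - <<'E'
from arc import *
print(tri([317,261.7],[329.2,187.5]), tri([290.9,239.9],[260+(571-396)/3.6,180+92/3.6]))
s=readout.get_state(); print(s['position'],yaw(s['tool_rot']))
f=(s['position'],yaw(s['tool_rot'])); rows([231],f,166,20)
print(pose(231,20),pose(231),pose(316))
E
```

```text
(array([ 440.97611914, -100.1673127 ,  108.25859129]), np.float64(1.0099680005692133)) (array([503.89765828, -24.42967765,  98.29845349]), np.float64(2.350727247851945))
[343.04710364  95.07987353 247.94031328] -5.7814453738592295
231 [np.float64(-0.1456), np.float64(0.093), np.float64(0.0819), np.float64(33.2)]
[420.91423833 -59.14022049] [436.45715756 -71.72662831] [546.16469988 -94.79814524]
```

The handle points at about 230.5° in world, its tip 98.5 mm out at z≈108, which matches the 101 mm and 109 mm given. I'll come in behind it with the fingers closed.

Request:
apply_moves(
  rows=[
    [-0.04,0.025,0,8,1],
    [-0.08,0.05,0,16,1],
    [-0.12,0.075,0,24,1],
    [-0.1456,0.093,0,33.2,1],
    [-0.1456,0.093,0.03,33.2,1],
    [-0.1456,0.093,0.06,33.2,1],
    [-0.1456,0.093,0.082,33.2,1],
    [-0.1456,0.093,0.082,33.2,1],
    [-0.1456,0.093,0.082,33.2,1],
  ],
  grip_force=40,
)

```text
time_s: 10.7
position: [420.8, -59.7, 165.3]
tool_rot: [0.903, 0.43, -0.0, -0.0]
force: [-0.2, 0.1, 0.2]
width: 0.2
gripper_force: 0.0
```

Run:
```python
from arc import *
s=readout.get_state(); print(s['position'],yaw(s['tool_rot']),s['width'],s['force'])
f=(s['position'],yaw(s['tool_rot'])); rows(np.arange(231,321,5),f)
```

```text
[420.81549984 -59.6693889  165.32525381] -39.002448568750545 0.1629861415267332 [-0.16848528  0.1454185   0.19827675]
231 [np.float64(0.0005), np.float64(0.0197), 0, np.float64(-0.0)]
236 [np.float64(-0.0011), np.float64(0.0268), 0, np.float64(-5.0)]
241 [np.float64(-0.0021), np.float64(0.034), 0, np.float64(-10.0)]
246 [np.float64(-0.0025), np.float64(0.0412), 0, np.float64(-15.0)]
251 [np.float64(-0.0022), np.float64(0.0484), 0, np.float64(-20.0)]
256 [np.float64(-0.0013), np.float64(0.0556), 0, np.float64(-25.0)]
261 [np.float64(0.0002), np.float64(0.0627), 0, np.float64(-30.0)]
266 [np.float64(0.0023), np.float64(0.0696), 0, np.float64(-35.0)]
271 [np.float64(0.0051), np.float64(0.0763), 0, np.float64(-40.0)]
276 [np.float64(0.0084), np.float64(0.0828), 0, np.float64(-45.0)]
281 [np.float64(0.0122), np.float64(0.0889), 0, np.float64(-50.0)]
286 [np.float64(0.0166), np.float64(0.0947), 0, np.float64(-55.0)]
291 [np.float64(0.0214), np.float64(0.1), 0, np.float64(-60.0)]
296 [np.float64(0.0267), np.float64(0.1049), 0, np.float64(-65.0)]
301 [np.float64(0.0324), np.float64(0.1094), 0, np.float64(-70.0)]
306 [np.float64(0.0385), np.float64(0.1133), 0, np.float64(-75.0)]
311 [np.float64(0.0449), np.float64(0.1167), 0, np.float64(-80.0)]
316 [np.float64(0.0516), np.float64(0.1195), 0, np.float64(-85.0)]
```

Request:
apply_moves(
  rows=[
    [0,0.008,0,0,1],
    [0,0.014,0,0,1],
    [0.0005,0.0197,0,0,1],
    [-0.0011,0.0268,0,-5,1],
    [-0.0021,0.034,0,-10,1],
    [-0.0025,0.0412,0,-15,1],
    [-0.0025,0.0412,0,-15,1],
  ],
)

```text
time_s: 11.4
position: [450.5, -87.3, 165.6]
tool_rot: [0.839, 0.544, -0.0, -0.0]
force: [-1.4, 1.1, 0.7]
width: 0.2
gripper_force: 1.0
```

Run:
```python
from arc import *
for a,b in((246,[251,256,261,266,271,276]),(276,[280,284,288,292,296]),(296,[298,300,302]),(302,[303,304,305]),(305,[305.5,306,306.5])):
    print('from',a); rows(b,(np.r_[pose(a),165],a-270))
```

```text
from 246
251 [np.float64(-0.0016), np.float64(0.0071), 0, -5]
256 [np.float64(-0.0026), np.float64(0.0142), 0, -10]
261 [np.float64(-0.003), np.float64(0.0215), 0, -15]
266 [np.float64(-0.0027), np.float64(0.0287), 0, -20]
271 [np.float64(-0.0018), np.float64(0.0359), 0, -25]
276 [np.float64(-0.0003), np.float64(0.0429), 0, -30]
from 276
280 [np.float64(-0.0013), np.float64(0.0056), 0, -4]
284 [np.float64(-0.0023), np.float64(0.0113), 0, -8]
288 [np.float64(-0.0028), np.float64(0.0171), 0, -12]
292 [np.float64(-0.003), np.float64(0.0229), 0, -16]
296 [np.float64(-0.0027), np.float64(0.0287), 0, -20]
from 296
298 [np.float64(-0.0007), np.float64(0.0028), 0, -2]
300 [np.float64(-0.0013), np.float64(0.0056), 0, -4]
302 [np.float64(-0.0019), np.float64(0.0085), 0, -6]
from 302
303 [np.float64(-0.0004), np.float64(0.0014), 0, -1]
304 [np.float64(-0.0007), np.float64(0.0028), 0, -2]
305 [np.float64(-0.001), np.float64(0.0042), 0, -3]
from 305
305.5 [np.float64(-0.0002), np.float64(0.0007), 0, -0.5]
306 [np.float64(-0.0004), np.float64(0.0014), 0, -1]
306.5 [np.float64(-0.0005), np.float64(0.0021), 0, -1.5]
```

Request:
apply_moves(
  rows=[
    [-0.0016,0.0071,0,-5,1],
    [-0.0026,0.0142,0,-10,1],
    [-0.003,0.0215,0,-15,1],
    [-0.0027,0.0287,0,-20,1],
    [-0.0018,0.0359,0,-25,1],
    [-0.0003,0.0429,0,-30,1],
    [-0.0003,0.0429,0,-30,1],
  ],
)

```text
time_s: 12.1
position: [489.3, -105.5, 165.5]
tool_rot: [0.669, 0.743, -0.001, 0.0]
force: [-3.1, -2.7, 1.5]
width: 0.7
gripper_force: 1.4
```

Request:
apply_moves(
  rows=[
    [-0.0013,0.0056,0,-4,1],
    [-0.0023,0.0113,0,-8,1],
    [-0.0028,0.0171,0,-12,1],
    [-0.003,0.0229,0,-16,1],
    [-0.0027,0.0287,0,-20,1],
  ],
)

```text
time_s: 12.6
position: [517.7, -105.6, 165.5]
tool_rot: [0.53, 0.848, -0.001, 0.0]
force: [-3.8, -5.3, 1.5]
width: 0.3
gripper_force: 2.8
```

Request:
apply_moves(
  rows=[
    [-0.0007,0.0028,0,-2,1],
    [-0.0013,0.0056,0,-4,1],
    [-0.0019,0.0085,0,-6,1],
  ],
)

```text
time_s: 12.9
position: [526.4, -103.7, 165.6]
tool_rot: [0.485, 0.874, -0.001, 0.001]
force: [-2.6, -5.5, 0.9]
width: 0.0
gripper_force: 2.7
```

Request:
apply_moves(
  rows=[
    [-0.0004,0.0014,0,-1,1],
    [-0.0007,0.0028,0,-2,1],
    [-0.001,0.0042,0,-3,1],
  ],
)

```text
time_s: 13.2
position: [530.6, -102.4, 165.6]
tool_rot: [0.462, 0.887, -0.001, 0.001]
force: [-2.3, -6.5, 1.4]
width: 0.4
gripper_force: 2.7
```

Request:
apply_moves(
  rows=[
    [-0.0004,0.0014,0,-1,1],
    [-0.0007,0.0028,0,-2,1],
    [-0.0007,0.0028,0,-2,1],
  ],
)

```text
time_s: 13.5
position: [533.4, -101.4, 165.6]
tool_rot: [0.447, 0.895, -0.001, 0.001]
force: [-2.0, -5.5, 1.6]
width: 0.3
gripper_force: 2.6
```

Request:
apply_moves(
  rows=[
    [-0.0004,0.0014,0,-1,1],
    [-0.0007,0.0028,0,-2,1],
    [-0.0007,0.0028,0,-2,1],
  ],
)

```text
time_s: 13.8
position: [536.1, -100.3, 165.6]
tool_rot: [0.431, 0.902, -0.001, 0.001]
force: [-2.4, -6.1, 0.5]
width: 0.4
gripper_force: 2.6
```

Request:
apply_moves(
  rows=[
    [-0.0004,0.0014,0,-1,1],
    [-0.0007,0.0028,0,-2,1],
    [-0.0007,0.0028,0,-2,1],
  ],
)

```text
time_s: 14.1
position: [538.8, -99.1, 165.6]
tool_rot: [0.415, 0.91, -0.001, 0.001]
force: [-1.1, -7.0, 1.7]
width: 0.6
gripper_force: 2.7
```

Request:
apply_moves(
  rows=[
    [-0.0002,0.0007,0,-0.5,1],
    [-0.0004,0.0014,0,-1,1],
    [-0.0004,0.0014,0,-1,1],
  ],
)

```text
time_s: 14.4
position: [540.1, -98.6, 165.7]
tool_rot: [0.408, 0.913, -0.001, 0.001]
force: [-2.2, -6.1, 2.0]
width: 0.5
gripper_force: 2.8
```

Request:
apply_moves(
  rows=[
    [-0.0002,0.0007,0,-0.5,1],
    [-0.0004,0.0014,0,-1,1],
    [-0.0004,0.0014,0,-1,1],
  ],
)

```text
time_s: 14.7
position: [541.4, -97.9, 165.6]
tool_rot: [0.4, 0.917, -0.001, 0.001]
force: [-2.7, -6.0, 2.1]
width: 0.5
gripper_force: 2.9
```

Request:
apply_moves(
  rows=[
    [-0.0002,0.0007,0,-0.5,1],
    [-0.0004,0.0014,0,-1,1],
    [-0.0004,0.0014,0,-1,1],
  ],
)

```text
time_s: 15.0
position: [542.7, -97.3, 165.6]
tool_rot: [0.392, 0.92, -0.001, 0.001]
force: [-2.3, -6.4, 1.2]
width: 0.7
gripper_force: 2.9
```

Request:
apply_moves(
  rows=[
    [-0.0002,0.0007,0,-0.5,1],
    [-0.0004,0.0014,0,-1,1],
    [-0.0004,0.0014,0,-1,1],
  ],
)

```text
time_s: 15.3
position: [544.0, -96.7, 165.7]
tool_rot: [0.384, 0.924, -0.001, 0.001]
force: [-1.2, -7.2, 1.2]
width: 0.3
gripper_force: 2.9
```

Run:
```python
from m import *
a=optics.capture("top")[...,::-1]; b=optics.capture("side")[...,::-1]
cv2.imwrite("pics/top4.png",a);cv2.imwrite("pics/side4.png",b)
o=np.hstack([cv2.resize(a[200:300,240:350],None,fx=3.6,fy=3.6,interpolation=2),cv2.resize(b[160:260,260:370],None,fx=3.6,fy=3.6,interpolation=2)])
cv2.imwrite("pics/c4.png",o); print(proj("side",[[505,-24,98],[570,-70,109]]),proj("top",[[505,-24,98],[570,-70,109]]))
```

```text
[[308.63737631 205.79298854]
 [285.70149431 193.55415283]] [[290.82545365 239.12730183]
 [307.29750056 216.91715938]]
```

View pics/c4.png

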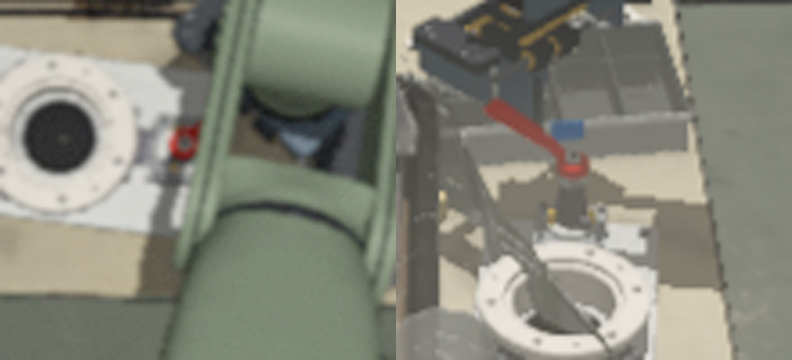

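In the side crop the fingers bear on the handle from behind, and the tip is at (492,105), hub (572,160). The lever has swung most of its quarter turn, and the flange has not been disturbed.

Run:
```python
from h import *
p=onplane("side",[[286.7,189.2],[309,205]],108)[:,:2]; print(p, p-[503.9,-23.4],np.degrees(np.arctan2(*(p[0]-[503.9,-23.4])[::-1])),np.linalg.norm(p[0]-[503.9,-23.4]))
```

```text
[[566.6864299  -93.55723971]
 [504.70543921 -14.35320499]] [[ 62.7864299  -70.15723971]
 [  0.80543921   9.04679501]] -48.173406952849824 94.14974277252506
```

Request:
apply_moves(
  rows=[
    [-0.0002,0.0007,0,-0.5,1],
    [-0.0004,0.0014,0,-1,1],
    [-0.0004,0.0014,0,-1,1],
  ],
)

```text
time_s: 15.7
position: [545.2, -95.9, 165.6]
tool_rot: [0.375, 0.927, -0.001, 0.001]
force: [-1.3, -6.3, 0.8]
width: 0.6
gripper_force: 3.0
```

Request:
apply_moves(
  rows=[
    [-0.0002,0.0007,0,-0.5,1],
    [-0.0004,0.0014,0,-1,1],
    [-0.0004,0.0014,0,-1,1],
  ],
)

```text
time_s: 16.0
position: [546.5, -95.2, 165.6]
tool_rot: [0.367, 0.93, -0.001, 0.001]
force: [-2.5, -6.9, 0.3]
width: 0.2
gripper_force: 3.0
```

Request:
apply_moves(
  rows=[
    [-0.0002,0.0007,0,-0.5,1],
    [-0.0004,0.0014,0,-1,1],
    [-0.0004,0.0014,0,-1,1],
  ],
)

```text
time_s: 16.3
position: [547.8, -94.5, 165.7]
tool_rot: [0.359, 0.933, -0.001, 0.001]
force: [-1.2, -6.9, 1.4]
width: 0.5
gripper_force: 3.0
```

Request:
apply_moves(
  rows=[
    [-0.0002,0.0007,0,-0.5,1],
    [-0.0004,0.0014,0,-1,1],
    [-0.0004,0.0014,0,-1,1],
  ],
)

```text
time_s: 16.6
position: [549.0, -93.7, 165.6]
tool_rot: [0.351, 0.936, -0.001, 0.001]
force: [-2.5, -6.4, 1.7]
width: 0.3
gripper_force: 3.1
```

Request:
apply_moves(
  rows=[
    [-0.0002,0.0007,0,-0.5,1],
    [-0.0004,0.0014,0,-1,1],
    [-0.0004,0.0014,0,-1,1],
  ],
)

```text
time_s: 16.9
position: [550.2, -92.9, 165.6]
tool_rot: [0.343, 0.939, -0.001, 0.001]
force: [-2.0, -6.9, 1.2]
width: 0.4
gripper_force: 3.1
```

Request:
apply_moves(
  rows=[
    [-0.0002,0.0007,0,-0.5,1],
    [-0.0004,0.0014,0,-1,1],
    [-0.0004,0.0014,0,-1,1],
  ],
)

```text
time_s: 17.2
position: [551.5, -92.1, 165.7]
tool_rot: [0.335, 0.942, -0.001, 0.001]
force: [-1.8, -6.8, 1.0]
width: 0.2
gripper_force: 3.2
```

Request:
apply_moves(
  rows=[
    [-0.0002,0.0007,0,-0.5,1],
    [-0.0004,0.0014,0,-1,1],
    [-0.0004,0.0014,0,-1,1],
  ],
)

```text
time_s: 17.5
position: [552.2, -91.7, 165.6]
tool_rot: [0.326, 0.945, -0.002, 0.001]
force: [-1.9, -8.1, 1.3]
width: 0.2
gripper_force: 4.3
```

The advance fell short and the force is rising, so the stop is starting. I'll ease on a little more.

Request:
apply_moves(
  rows=[
    [-0.0002,0.0007,0,-0.5,1],
    [-0.0004,0.0014,0,-1,1],
    [-0.0004,0.0014,0,-1,1],
  ],
)

```text
time_s: 17.8
position: [552.8, -91.5, 165.6]
tool_rot: [0.318, 0.948, -0.003, 0.0]
force: [-4.4, -11.4, 2.8]
width: 0.4
gripper_force: 5.8
```

Request:
apply_moves(
  rows=[
    [-0.0002,0.0007,0,-0.5,1],
    [-0.0002,0.0007,0,-0.5,1],
    [-0.0002,0.0007,0,-0.5,1],
  ],
)

```text
time_s: 18.1
position: [553.1, -91.4, 165.5]
tool_rot: [0.314, 0.949, -0.003, 0.0]
force: [-4.9, -11.6, 2.4]
width: 0.1
gripper_force: 6.5
```

Request:
apply_moves(
  rows=[
    [0,0.0006,0,0,1],
    [0,0.0012,0,0,1],
    [0,0.0012,0,0,1],
    [0,0.0012,0,0,1],
  ],
)

```text
time_s: 18.5
position: [553.5, -91.0, 165.6]
tool_rot: [0.314, 0.949, -0.004, -0.0]
force: [-6.0, -14.2, 3.1]
width: 0.4
gripper_force: 7.6
```

The force is now 15 N against a running 7 N, with almost no advance: the lever is on its stop. Backing off and clearing away.

Request:
apply_moves(
  rows=[
    [0,-0.005,0,0,1],
    [0,-0.02,0,0,1],
    [0,-0.04,0,0,1],
    [0,-0.04,-0.03,0,1],
    [0,-0.04,-0.08,0,1],
    [0,-0.08,-0.12,0,1],
    [0,-0.12,-0.12,0,1],
    [0,-0.16,-0.12,0,1],
    [0,-0.2,-0.12,0,1],
    [0,-0.2,-0.12,0,1],
    [0,-0.2,-0.12,0,1],
  ],
)

```text
time_s: 19.6
position: [435.7, -248.7, 285.4]
tool_rot: [0.315, 0.949, 0.0, 0.001]
force: [0.3, -0.1, -0.3]
width: 0.8
gripper_force: 0.0
```

Run:
```python
from m import *
s=readout.get_state(); print(s['position'],s['force'])
a=optics.capture("top")[...,::-1]; b=optics.capture("side")[...,::-1]
cv2.imwrite("pics/top5.png",a);cv2.imwrite("pics/side5.png",b)
o=np.hstack([cv2.resize(a[200:300,220:330],None,fx=3.6,fy=3.6,interpolation=2),cv2.resize(b[170:270,260:370],None,fx=3.6,fy=3.6,interpolation=2)])
cv2.imwrite("pics/c5.png",o)
c=up(a,(278,330,195,262),red).astype('f4'); P=onplane("top",c,109)[:,:2].astype('f4'); print(cv2.minAreaRect(P))
```

```text
[ 435.68315208 -248.66173329  285.41632916] [ 0.30533212 -0.06012439 -0.33383242]
((542.811767578125, -59.538116455078125), (15.29947280883789, 92.10400390625), 46.263648986816406)
```

View pics/c5.png

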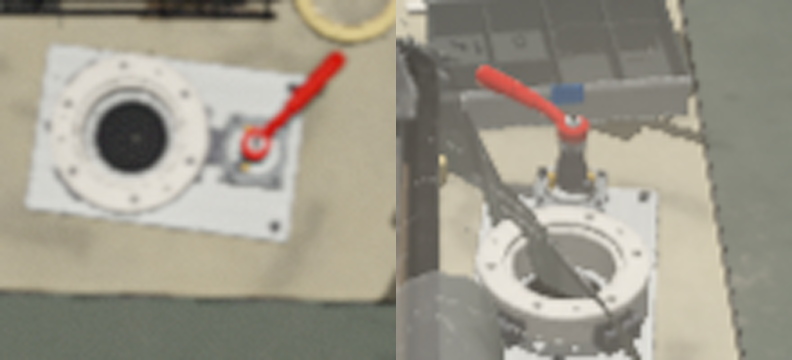

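The lever now points at 316° in world (322° in the fixture: 315° plus about 7° index). The flange has shifted home against the pads in the top crop (centre (136,136) to (131,136)), and the arm is clear.

```bash
python3 -c "
from bench import close_job
print(close_job())"
```

```text
the job is handed in; nothing more can be done
None
```

The flange was laid flat, lip up, in the nest and released, the lever was then pushed to its stop (felt at about 15 N) so the jaw locked the flange on both pads, and the job was handed in at about 20 s with no verdict returned.

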